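# Shim up the sampler rack

## Task

The cracked red spacer that used to prop up the sample rack lies loose on the deck in front of it: drop it into the grey reject box and let go. Then set the yellow wedge flat on the deck and push it, thin end first, under the middle of the rack's front edge until that edge has just lifted, about 4 mm; let the wedge alone do the lifting, without touching the rack, and leave the other things on the bench undisturbed. Finish holding the wedge there in the gripper: do not let go of it.

Things in the scene. Friction and masses are not known exactly. Their poses are not given: they have to be found in the camera images.
- base: Sampler deck, fixed: aluminium plate 200 mm wide (y), 8 mm thick, from x = -130 (open front part, where the wedge slides) to +185 mm. Origin: on the bench surface below the middle of the rack's front edge; x points from the open front towards the rack (the way to push), y along the front edge. Two 16 mm rubber rests at x = 12, y = +-80 mm hold the rack's edge 6 mm above the plate's top.
- tray (a joint): Tilt of the rack about its hinge at the back, rad: 0 = front edge down on its rests, grows as that edge lifts. The axis lies along the base's y at x = 165, z = 14 mm, so 1 mm of lift at the front edge is 0.0061 rad (4 mm: 0.024 rad). It falls back by its own weight.
- rack: White sample rack with round holes and capped jars on a blue tray, 165 x 180 mm, about 0.8 kg, hinged at the back. Its front edge is a steel bar, 8 mm diameter, 180 mm long, its underside at rest 14 mm above the bench, 6 mm above the deck plate. Origin: on the hinge axis, 165 mm behind the bar and level with its underside; x away from the open front, z up. The jar caps reach 70 mm above the bench.
- wedge: Loose yellow wedge, 110 mm long (x), 36 mm wide (y), 0.15 kg, flat below, starting on the bench, thin end roughly towards the deck. Origin: centre of the underside; x points to the thin end, which is 3 mm thick at x = +55 mm. The straight slope rises from there to 18 mm thick at x = -15 mm; from there to x = -55 mm it is flat on top, 18 mm thick.
- rack_lip (a point): Middle of the underside of the rack's front edge bar; at rest 14 mm above the bench, straight above the base's origin.
- wedge_tab (a point): Centre of the wedge's upright grip tab, 30 mm (x) x 20 mm (y), on the thick end: at x = -38, y = 0, z = 36.5 mm in the wedge's frame, axes as the wedge's. The tab reaches from 18 to 55 mm above the wedge's underside.
- wedge_line (a point): Middle of a black line across the wedge's slope, at x = +22 mm in the wedge's frame, where the wedge is 10 mm thick: with the rack's front edge on this line the edge is lifted 4 mm. The edge first touches the slope 19 mm nearer the thin end (x = +41 mm).
- spacer: Loose cracked red plastic spacer block, 45 mm (x) x 30 mm (y) x 25 mm high, 0.05 kg, starting flat on the open front part of the deck plate, its long side roughly along the base's x. Origin: centre of the underside.
- reject_box: Grey open-topped reject box, 120 x 120 mm, 60 mm high, walls and floor about 4 mm, fixed to the bench. Origin: centre of its underside.
- beaker: Bystander: glass beaker, 70 mm wide, 90 mm high; origin at the centre of its underside.
- amber_bottle: Bystander: amber bottle, 60 mm wide, 130 mm high; origin at the centre of its underside.
- sample_jar: Bystander: small glass jar with blue cap, 44 mm wide, 55 mm high; origin at the centre of its underside.
- brush: Bystander: brush, 170 mm long, lying on the bench; origin at the middle of its underside.
- dish: Bystander: white ceramic dish, 80 mm wide, 20 mm high; origin at the centre of its underside.
- pink_jar: Bystander: red jar with white cap, 56 mm wide, 80 mm high; origin at the centre of its underside.
There are look-alikes about, which are no part of the job. Leave any blue look-alike of the wedge alone.

How it is judged (in metres and radians):
On the way, in this order (a step that is already met when the one before it is completed fails the run):
1. the red spacer lies in the reject box, let go (x of spacer in the frame of reject_box between -0.058 and 0.058 m and y of spacer in the frame of reject_box between -0.058 and 0.058 m and z of spacer in the frame of reject_box below 0.05 m and contact force between the fingers and spacer below 0.1 N and value of joint tray below 0.006 rad), for 0.2 s.
2. the wedge, held in the gripper, has lifted the rack's front edge off its rests (value of joint tray between 0.0121 and 0.0424 rad and contact force between wedge and rack above 0.5 N and contact force between each of the fingers, the arm and rack below 0.3 N and contact force between the fingers and wedge above 1 N and angle between wedge's own z axis and vertical below 0.08 rad and z of wedge in the frame of base between 0.004 and 0.012 m and y of wedge in the frame of base between -0.025 and 0.025 m), for 0.2 s.
At the end, for the whole second after the job is handed in: Spacer in the reject box, released. Wedge flat on the deck, within 25 mm of the middle of the rack's front edge, fingers on it with over 1 N; the rack rests on it, front edge lifted 2 to 7 mm (tilt 0.0121 to 0.0424 rad), not touched by the robot; all at rest (all of step 2 and x of spacer in the frame of reject_box between -0.058 and 0.058 m and y of spacer in the frame of reject_box between -0.058 and 0.058 m and z of spacer in the frame of reject_box below 0.05 m and contact force between the fingers and spacer below 0.1 N and linear speed of spacer below 0.02 m/s and linear speed of wedge below 0.01 m/s and velocity of joint tray below 0.03 rad/s); the arm keeps its last pose, push and grip.
It fails at once if the robot pushes on the rack itself (contact force between any of the fingers, the arm and rack above 2 N).
It fails at once if a bystander is disturbed (moved more than 30 mm) (distance of any of beaker, amber_bottle, sample_jar, brush, dish, pink_jar from where it was at the start of the episode above 0.03 m).
It also fails if it takes over 51 s, if anything falls off the work surface, if the arm or the gripper's body presses on something with over 40 N, if the wrist force passes 120 N, or if a joint passes its speed limit or range.

## Robot

A 6-joint arm with a two-finger parallel gripper is mounted at the origin on the work surface. World frame = base frame: x ahead of the robot, y to its left, z up, the work surface at z = 0. Lengths are in mm, angles in rad, forces in N, time in s.
With the tool pointing down it reaches from about 350 to 800 mm from the base axis. Payload 7.3 kg.
Tool frame: the origin (TCP) lies midway between the tips of the shut fingers; the grasp point (between the pads) lies 19 mm behind it; z points along the fingers, y is the line along which they close (so a half turn about z gives the same grasp; the last joint's range is limited). The gripper opens to 85 mm and grips with 20 to 120 N. Pads are 22 mm wide; open, the fingers measure 114 mm over their backs; the gripper's body (76 mm by 85 mm) begins 54 mm behind the grasp point. The pads swing forward as they close: fully open they stand 13 mm farther back than shut.
Start: joints at [0.968, 0.342, 1.524, -0, 1.275, -0.146], TCP at [231.555, 471.197, 231.322] pointing down, gripper open.
Joint ranges: [-2.53, 2.53], [-0.77, 2.02], [0.04, 2.7], [-1, 4.14], [0.28, 2.66], [-3.11, 3.11]. Speed limits (rad/s): [2.57, 2.57, 3.14, 3.14, 3.14, 3.14].

## Interface

Orientations are given as a rotation vector (axis times angle).
In Python, from station import read_state, camera, calibration, hand_in, look_for, trace, spot_point gives the robot as it stands.
- The arm moves only by the tool arm_command, never from a script. Its argument "rows" is a list of rows, each an object of numbers: "x", "y", "z": the shift along the world's x, y, z in m; "ax", "ay", "az": the turn, a rotation vector about the world's x, y, z in degrees; "claw": the opening, from 0 (shut) to 1 (fully open). A call has 1 to 20 rows; each row shifts and turns the commanded pose from where the row before left it; what a row does not reach is not made up. A row lasts 1/10 s, in which the tool goes at most 50 mm and 8.59 degrees, less where a joint would pass 70% of its speed; a pose out of reach is approached as far as the arm can. A call is refused whole if a number of a shift passes 0.05 or a number of a turn 8.59, either way. A call with a gripper value outside its range is refused whole. The fingers move at their own pace and stop on an object; "force" is the grip in N (left out, the last holds). Time passes only in rows, so rows that do not move let the fingers close. It gives the time, the measured TCP pose, the force, the opening and the grip force at its end, in the units of the state.
- read_state(): the state, without advancing time (a new reading comes with each control period).
- camera(name): name is "scene" or "top" or "wrist"; returns the picture (480x640x3 uint8, red, green, blue); there is no depth.
- calibration(name): a dict with "fov_y" (degrees; the focal length in pixels is half the picture's height over the tangent of half this angle, whatever the lens; pixels are square), "cx", "cy" (the principal point, pixels), "k1" (the pictures are not rectified: a ray, as slopes to the right and down, at radius r is drawn at 1 + k1 r^2 times it, then the intrinsics apply), "pose" (4x4, takes a point from camera to world coordinates); the wrist camera has in their place "hand_eye" (4x4, takes a point from camera to tool coordinates, whose origin is the TCP and whose axes are the flange's). Camera axes: x right, y up, looking along -z (the intrinsics and any distortion apply to the point x, -y, -z); pixel columns grow to the right and rows downward; lengths in mm; the calibration is good to about 2 mm. A picture is of the moment at which its call begins: read the wrist's pose just before it. calibration takes no time and is no camera call.
- hand_in(): hands the job in; it is judged then, once.
Trained networks look in the newest picture that a camera, given by its name, has taken for a name from the list of things; names that differ only in an ending like _2 or _b are one class to them, and where a whole thing is asked for, a point or a joint stands for the part that bears it (a point fixed in the world has none). Each returns a list of dicts, best first, with "p" (0 to 1); they miss things now and then, are a little off and sometimes report something else, mostly with a low value. They report only what shows in the picture. A call takes as long as a camera call. They do not tell look-alikes from the thing itself.
- look_for(camera, target): "rect" ([centre column, centre row, width, height] in pixels, round what is visible of it).
- trace(camera, target): "mask" (480x640 bool, what is visible of it) and "rect" ([centre column, centre row, width, height] in pixels, round what is visible of it).
- spot_point(camera, target): "uv" ([column, row] in pixels: a listed point, or the origin of a listed thing).
The state is a dict: "time": time; "joint_pos": joint angles; "qd": joint speeds; "effort": joint torques, N m; "position": TCP position; "ee_rot": TCP orientation; "wrist_force": force on the tool from outside, world axes, zero at the start; "ft_torque": the same for the moment, N m; "finger_gap": finger opening in mm; "grip_force": force on a finger pad.
Only numpy, scipy, OpenCV 4.12 (cv2) and the standard library are available. Lean on these libraries where they do the work, as an engineer would, in place of code of your own. Each camera call takes 0.05 s, during which the arm holds its last target. There are 200 camera calls.

## Working session

There is one attempt and no reset: what is moved stays moved. The work goes in short steps, Python scripts to look and compute and a tool call to move; the robot and the scene stay as the last step left them, time stands still between calls to the robot, and variables do not carry over. Pictures are saved under pics/ and viewed, at most 11 in all, crops included, and the job is handed in when it is done.

Besides the shell and the picture viewer there is one more tool, called after "Call:" by a JSON object that holds its "name" and its "arguments". arm_command: Moves the arm, as the interface text tells. Its arguments: {"type":"object","properties":{"rows":{"type":"array","items":{"type":"object","properties":{"x":{"type":"number"},"y":{"type":"number"},"z":{"type":"number"},"ax":{"type":"number"},"ay":{"type":"number"},"az":{"type":"number"},"claw":{"type":"number"}}}},"force":{"type":"number"}},"required":["rows"]}

```bash
mkdir -p pics; ls; cat > h.py <<'E'
import numpy as np, cv2
from scipy.spatial.transform import Rotation as R
from station import *
def cam_pose(n,st=None):
    c=calibration(n)
    if n!='wrist': return c,np.array(c['pose'])
    st=st or read_state(); T=np.eye(4); T[:3,:3]=R.from_rotvec(st['ee_rot']).as_matrix(); T[:3,3]=st['position']
    return c,T@np.array(c['hand_eye'])
def ray(n,uv,st=None):
    c,T=cam_pose(n,st); f=240/np.tan(np.radians(c['fov_y'])/2)
    d=np.array([(uv[0]-c['cx'])/f,(uv[1]-c['cy'])/f]); u=d.copy()
    for _ in range(20): u=d/(1+c['k1']*(u@u))
    v=T[:3,:3]@np.array([u[0],-u[1],-1]); return T[:3,3],v
def onz(n,uv,z,st=None):
    o,v=ray(n,uv,st); return (o+v*(z-o[2])/v[2])
def proj(n,P,st=None):
    c,T=cam_pose(n,st); f=240/np.tan(np.radians(c['fov_y'])/2)
    q=np.linalg.inv(T)@np.append(P,1); u=np.array([q[0],-q[1]])/-q[2]; u=u*(1+c['k1']*(u@u))
    return u*f+[c['cx'],c['cy']]
def save(n,name):
    im=camera(n); cv2.imwrite('pics/'+name,im[:,:,::-1]); return im
E
python3 - <<'E'
from h import *
s=read_state(); print(s['position'],s['ee_rot'],s['finger_gap'],s['time'])
a=save('scene','s.png');b=save('top','t.png')
cv2.imwrite('pics/both.png',cv2.resize(np.vstack([a,b]),(600*640//960,600))[:,:,::-1])
for n in('scene','top'):
  print(n)
  for t in ['spacer','wedge','reject_box','base','rack','pink_jar']:
    print(t,[(round(d['p'],2),np.round(d['rect']).tolist()) for d in look_for(n,t)[:3]])
  for t in ['spacer','wedge','wedge_tab','wedge_line','rack_lip','base','reject_box']:
    print(t,[(round(d['p'],2),np.round(d['uv'],1).tolist()) for d in spot_point(n,t)[:3]])
print({n:(calibration(n)['k1'],np.array(calibration(n)['pose']).round(2).tolist()) for n in('scene','top')})
E
```

```text
pics
[231.30530332 470.85148323 230.63177988] [-7.11149143e-01 -3.05945662e+00  2.24966806e-03] 85.33715437236418 0.0
scene
spacer [(0.72, [196.0, 344.0, 41.0, 42.0]), (0.59, [370.0, 271.0, 26.0, 20.0]), (0.22, [426.0, 286.0, 170.0, 105.0])]
wedge [(0.79, [354.0, 192.0, 54.0, 31.0]), (0.78, [184.0, 170.0, 54.0, 27.0])]
reject_box [(0.67, [139.0, 213.0, 78.0, 64.0])]
base [(0.89, [426.0, 287.0, 170.0, 107.0]), (0.54, [195.0, 345.0, 38.0, 44.0])]
rack [(0.86, [455.0, 282.0, 91.0, 96.0])]
pink_jar []
spacer [(0.64, [371.4, 274.4]), (0.2, [200.4, 351.4])]
wedge [(0.82, [250.4, 224.3]), (0.72, [355.0, 200.2]), (0.71, [187.0, 172.5])]
wedge_tab [(0.92, [342.4, 186.4]), (0.71, [227.2, 216.4]), (0.65, [165.2, 165.1])]
wedge_line [(0.79, [197.7, 168.7]), (0.56, [364.9, 198.2]), (0.55, [259.1, 220.5])]
rack_lip [(0.89, [413.2, 278.0]), (0.32, [150.9, 310.4])]
base [(0.79, [407.0, 277.4]), (0.38, [275.8, 181.9]), (0.2, [250.8, 226.2])]
reject_box [(0.6, [144.7, 220.7])]
top
spacer [(0.71, [260.0, 233.0, 20.0, 15.0]), (0.57, [158.0, 356.0, 38.0, 33.0])]
wedge [(0.56, [449.0, 346.0, 52.0, 32.0]),
[... 412 characters left out ...]
, 343.4])]
wedge_tab [(0.94, [391.0, 277.8]), (0.91, [288.2, 322.6]), (0.79, [469.0, 338.8])]
wedge_line [(0.9, [263.8, 316.2]), (0.73, [359.9, 282.4]), (0.7, [440.2, 348.9])]
rack_lip [(0.9, [228.1, 231.9]), (0.23, [358.6, 199.1]), (0.2, [468.6, 281.5])]
base [(0.7, [228.9, 232.6]), (0.29, [431.5, 196.8]), (0.15, [301.1, 151.6])]
reject_box [(0.69, [470.3, 280.1]), (0.34, [229.3, 228.0]), (0.19, [373.5, 280.7])]
{'scene': (0.03996571042263138, [[-0.08, -0.82, 0.56, 1056.57], [1.0, -0.06, 0.06, 20.63], [-0.01, 0.56, 0.83, 831.01], [0.0, 0.0, 0.0, 1.0]]), 'top': (-0.07314636554551895, [[0.01, 0.98, -0.19, 330.49], [-1.0, 0.01, 0.03, -20.77], [0.03, 0.19, 0.98, 1150.9], [0.0, 0.0, 0.0, 1.0]])}
```

View pics/t.png

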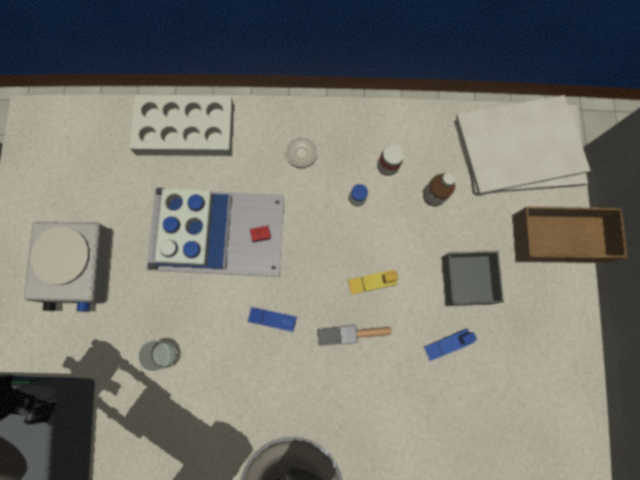

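View pics/s.png

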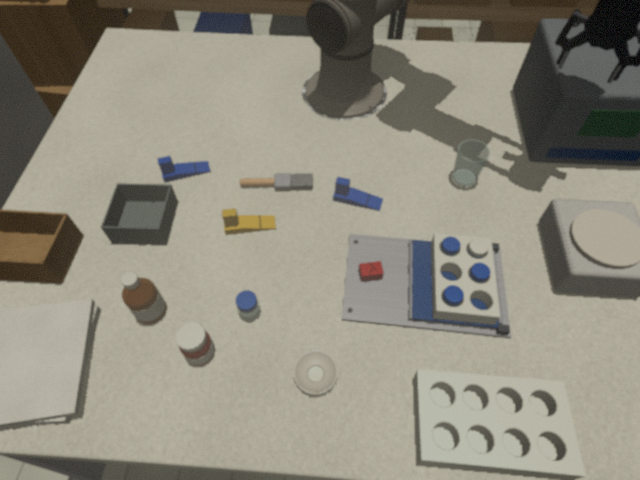

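The top view shows the red spacer at (260,233) on the deck, and the yellow wedge at (373,283) with its tab at (391,278) and thin end to the left. The reject box is at (474,278).

What could be mistaken:
- **Spacer:** the red-labelled pink jar at (390,159).
- **Wedge:** the blue ones at (272,320) and (450,345).
- **Reject box:** the brown tray at (570,235).

I choose the red block, the yellow wedge and the grey box.

```bash
python3 - <<'E'
from h import *
b=cv2.imread('pics/t.png'); hsv=cv2.cvtColor(b,cv2.COLOR_BGR2HSV).astype(int)
def blob(m,box):
    z=np.zeros(m.shape,np.uint8); x0,y0,x1,y1=box; z[y0:y1,x0:x1]=m[y0:y1,x0:x1]; 
    return cv2.findNonZero(z).reshape(-1,2).astype(float)
def world(p,z): return np.array([onz('top',q,z)[:2] for q in p],np.float32)
red=((hsv[...,0]<8)|(hsv[...,0]>172))&(hsv[...,1]>130)
yel=(hsv[...,0]>15)&(hsv[...,0]<35)&(hsv[...,1]>130)
for nm,m,bx,z in(('spacer',red,(240,215,285,250),33),('wedge',yel,(330,255,415,305),15)):
    w=world(blob(m,bx),z); print(nm,len(w),cv2.minAreaRect(w),w.mean(0))
P=lambda uv,z:onz('top',uv,z).round(1)
print('tab',P((391,277.8),36.5),'org',P((371.4,283.9),0),'line',P((359.9,282.4),10))
print('lip',P((228.1,231.9),14),'base',P((228.9,232.6),0),'box rim',P((474,278),50),P((470.3,280.1),0))
print('screws TR,BR',P((277,202),8),P((274.5,267.5),8))
print('lip scene',onz('scene',(413.2,278),14).round(1),'spacer sc',onz('scene',(371,270.5),25).round(1),'tab sc',onz('scene',(227.2,216.4),36.5).round(1),'line',onz('scene',(259.1,220.5),10).round(1),'box',onz('scene',(144.7,220.7),0).round(1))
for n,t in(('bottle',(440,188)),('bluejar',(359,193)),('beaker',(164,351)),('brush',(354,334)),('dish',(301,152)),('pink',(391,157))): print(n,P(t,40))
cv2.imwrite('pics/crop.png',cv2.resize(b[190:370,240:510],(800,533),interpolation=cv2.INTER_CUBIC))
E
```

```text
spacer 201 ((576.5146484375, 79.57280731201172), (27.78569793701172, 40.28412628173828), 12.301657676696777) [576.65356  79.5127 ]
wedge 625 ((468.11517333984375, -187.53253173828125), (31.800687789916992, 113.70499420166016), 12.498048782348633) [ 467.97784 -186.47752]
tab [ 474.  -225.7   36.5] org [ 463.8 -185.1    0. ] line [ 466.  -156.5   10. ]
lip [583.3 156.9  14. ] base [584.7 157.1   0. ] box rim [ 473.1 -417.    50. ] [ 474.5 -425.6    0. ]
screws TR,BR [660.2  42.5   8. ] [499.8  45.1   8. ]
lip scene [583.6 165.8  14. ] spacer sc [578.9  80.7  25. ] tab sc [ 473.6 -229.1   36.5] line [ 460.3 -165.2   10. ] box [ 471.7 -421.2    0. ]
bottle [ 691.8 -349.5   40. ]
bluejar [ 675.9 -153.4   40. ]
beaker [304.3 286.   40. ]
brush [ 345.4 -138.4   40. ]
dish [777.  -14.3  40. ]
pink [ 768.2 -232.5   40. ]
```

View pics/crop.png

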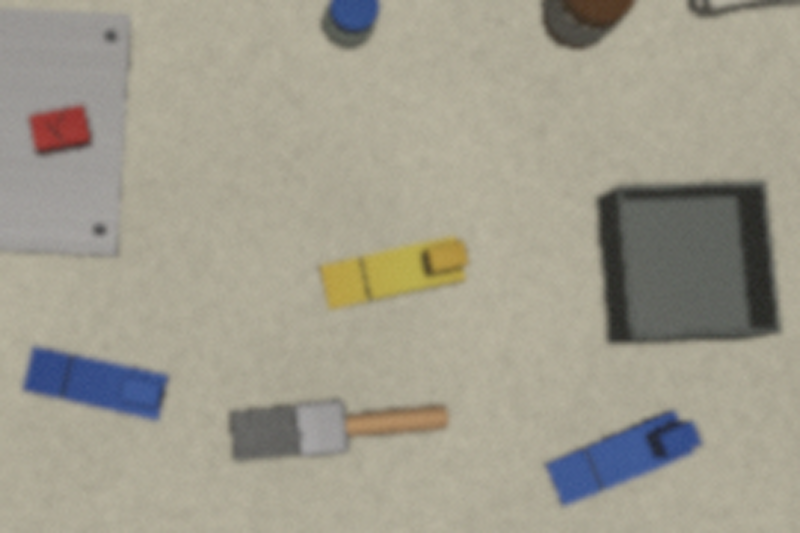

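The crop confirms the choice: a cracked red block on the deck at crop (60,130), and a yellow wedge with its tab at (445,255) and thin end at (325,285). I'll move over the spacer for a close look.

Call:
{"name": "arm_command", "arguments": {"rows": [{"x": 0.028,"y": -0.032,"az": -4.3,"claw": 1},{"x": 0.028,"y": -0.032,"az": -4.3},{"x": 0.028,"y": -0.032,"az": -4.3},{"x": 0.028,"y": -0.032,"az": -4.3},{"x": 0.028,"y": -0.032,"az": -4.3},{"x": 0.028,"y": -0.032,"az": -4.3},{"x": 0.028,"y": -0.032,"az": -4.3},{"x": 0.028,"y": -0.032,"az": -4.3},{"x": 0.028,"y": -0.032,"az": -4.3},{"x": 0.028,"y": -0.032,"az": -4.3},{"x": 0.028,"y": -0.032,"az": -4.3},{"x": 0.028,"y": -0.032,"az": -4.3},{"x": 0.0},{"x": 0.0},{"x": 0.0}]}}

```text
invalid input at $.rows[0]: expected keys x, y, z, ax, ay, az, claw
```

```bash
cat > wr.py <<'E'
from h import *
import sys
def look(name,targets,st=None):
    st=read_state(); im=save('wrist',name)
    M=R.from_rotvec(st['ee_rot']).as_matrix()
    print('t',st['time'],'pos',np.round(st['position'],1),'yaw tool y',np.degrees(np.arctan2(M[1,1],M[0,1])).round(2),'z',M[:,2].round(3))
    for t,z in targets:
        print(t,[(round(d['p'],2),np.round(d['uv'],1).tolist(),onz('wrist',d['uv'],z,st)[:2].round(1)) for d in spot_point('wrist',t)[:2]])
    return st,im
def rectblob(im,st,lo,hi,z,wrap=False):
    hsv=cv2.cvtColor(im,cv2.COLOR_RGB2HSV).astype(int); h=hsv[...,0]
    m=(((h<lo)|(h>hi)) if wrap else ((h>lo)&(h<hi)))&(hsv[...,1]>120)&(hsv[...,2]>50)
    n,l,s,c=cv2.connectedComponentsWithStats(m.astype(np.uint8)); k=1+s[1:,4].argmax()
    p=cv2.findNonZero((l==k).astype(np.uint8)).reshape(-1,2)
    p=cv2.convexHull(p).reshape(-1,2)
    w=np.array([onz('wrist',q,z,st)[:2] for q in p.astype(float)],np.float32); print('px',s[k],'rect',cv2.minAreaRect(w))
E
python3 - <<'E'
from wr import *
st,im=look('w1.png',[('spacer',8),('rack_lip',14),('base',0)])
rectblob(im,st,8,172,33,True)
E
```

```text
t 1.4 pos [231.6 471.2 231.3] yaw tool y 63.83 z [ 0.  0. -1.]
spacer []
rack_lip []
base []Traceback (most recent call last):
  File "<stdin>", line 3, in <module>
  File "wr.py", line 13, in rectblob
    n,l,s,c=cv2.connectedComponentsWithStats(m.astype(np.uint8)); k=1+s[1:,4].argmax()
                                                                      ~~~~~~~~~~~~~~^^
ValueError: attempt to get argmax of an empty sequence
```

View pics/w1.png

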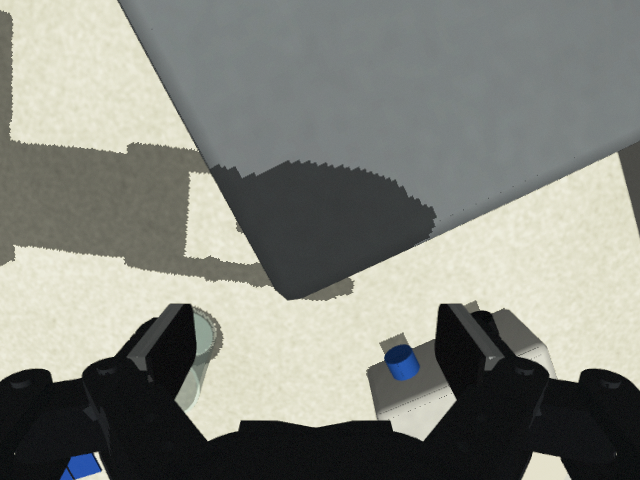

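The command was refused because every row needs all keys, so this picture still shows the start pose, with the fingers at the bottom of the frame. Resending with full rows.

Call:
{"name": "arm_command", "arguments": {"rows": [{"x": 0.028,"y": -0.032,"z": 0,"ax": 0,"ay": 0,"az": -4.3,"claw": 1},{"x": 0.028,"y": -0.032,"z": 0,"ax": 0,"ay": 0,"az": -4.3,"claw": 1},{"x": 0.028,"y": -0.032,"z": 0,"ax": 0,"ay": 0,"az": -4.3,"claw": 1},{"x": 0.028,"y": -0.032,"z": 0,"ax": 0,"ay": 0,"az": -4.3,"claw": 1},{"x": 0.028,"y": -0.032,"z": 0,"ax": 0,"ay": 0,"az": -4.3,"claw": 1},{"x": 0.028,"y": -0.032,"z": 0,"ax": 0,"ay": 0,"az": -4.3,"claw": 1},{"x": 0.028,"y": -0.032,"z": 0,"ax": 0,"ay": 0,"az": -4.3,"claw": 1},{"x": 0.028,"y": -0.032,"z": 0,"ax": 0,"ay": 0,"az": -4.3,"claw": 1},{"x": 0.028,"y": -0.032,"z": 0,"ax": 0,"ay": 0,"az": -4.3,"claw": 1},{"x": 0.028,"y": -0.032,"z": 0,"ax": 0,"ay": 0,"az": -4.3,"claw": 1},{"x": 0.028,"y": -0.032,"z": 0,"ax": 0,"ay": 0,"az": -4.3,"claw": 1},{"x": 0.028,"y": -0.032,"z": 0,"ax": 0,"ay": 0,"az": -4.3,"claw": 1},{"x": 0,"y": 0,"z": 0,"ax": 0,"ay": 0,"az": 0,"claw": 1},{"x": 0,"y": 0,"z": 0,"ax": 0,"ay": 0,"az": 0,"claw": 1}]}}

```text
time: 3.0
position: [567.6, 86.6, 230.8]
ee_rot: [-1.973, -2.443, 0.001]
wrist_force: [0.0, 0.6, -0.0]
finger_gap: 85.5
grip_force: 0.0
```

```bash
python3 - <<'E'
from wr import *
st,im=look('w2.png',[('spacer',8),('rack_lip',14),('base',0)])
rectblob(im,st,8,172,33,True)
E
```

```text
t 3.0 pos [567.6  86.6 230.8] yaw tool y 12.15 z [-0.001  0.    -1.   ]
spacer [(0.85, [327.1, 209.5], array([580. ,  83.7]))]
rack_lip [(0.96, [352.2, 126.5], array([584.8, 159.5]))]
base [(0.82, [352.3, 124.2], array([585.7, 161.7]))]
px [ 309  189   35   54 1774] rect ((578.5079345703125, 82.90216827392578), (28.8228759765625, 46.04865646362305), 11.882347106933594)
```

View pics/w2.png

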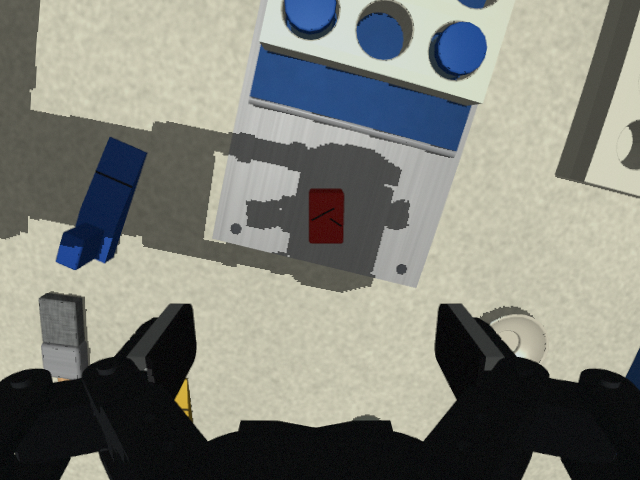

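Wrist view: red cracked spacer at (326,216) with screws at (236,229) and (401,269), and the bar's front edge from (249,101) to (456,155). Now grasping.

Call:
{"name": "arm_command", "arguments": {"rows": [{"x": 0.011,"y": -0.004,"z": -0.04,"ax": 0,"ay": 0,"az": 0,"claw": 1},{"x": 0,"y": 0,"z": -0.045,"ax": 0,"ay": 0,"az": 0,"claw": 1},{"x": 0,"y": 0,"z": -0.045,"ax": 0,"ay": 0,"az": 0,"claw": 1},{"x": 0,"y": 0,"z": -0.045,"ax": 0,"ay": 0,"az": 0,"claw": 1},{"x": 0,"y": 0,"z": -0.03,"ax": 0,"ay": 0,"az": 0,"claw": 1},{"x": 0,"y": 0,"z": -0.014,"ax": 0,"ay": 0,"az": 0,"claw": 1},{"x": 0,"y": 0,"z": 0,"ax": 0,"ay": 0,"az": 0,"claw": 1},{"x": 0,"y": 0,"z": 0,"ax": 0,"ay": 0,"az": 0,"claw": 0},{"x": 0,"y": 0,"z": 0,"ax": 0,"ay": 0,"az": 0,"claw": 0},{"x": 0,"y": 0,"z": 0,"ax": 0,"ay": 0,"az": 0,"claw": 0},{"x": 0,"y": 0,"z": 0,"ax": 0,"ay": 0,"az": 0,"claw": 0},{"x": 0,"y": 0,"z": 0,"ax": 0,"ay": 0,"az": 0,"claw": 0},{"x": 0,"y": 0,"z": 0,"ax": 0,"ay": 0,"az": 0,"claw": 0},{"x": 0,"y": 0,"z": 0,"ax": 0,"ay": 0,"az": 0,"claw": 0}], "force": 30}}

```text
time: 4.6
position: [579.3, 83.2, 13.7]
ee_rot: [1.971, 2.444, 0.002]
wrist_force: [-1.0, -0.3, 7.0]
finger_gap: 29.4
grip_force: 31.3
```

```bash
python3 - <<'E'
from h import *
st={'position':[567.6,86.6,230.8],'ee_rot':[-1.973,-2.443,0.001]}
for uv,z in(((236,229),8),((401.5,269),8),((249,103),18),((457,156),18)): print(uv,onz('wrist',uv,z,st).round(1))
E
```

```text
(236, 229) [501.8  48.4   8. ]
(401.5, 269) [661.3  42.7   8. ]
(249, 103) [496.2 160.2  18. ]
(457, 156) [678.3 155.2  18. ]
```

Call:
{"name": "arm_command", "arguments": {"rows": [{"x": 0,"y": 0,"z": 0.03,"ax": 0,"ay": 0,"az": 0,"claw": 0},{"x": 0,"y": 0,"z": 0.045,"ax": 0,"ay": 0,"az": 0,"claw": 0},{"x": 0,"y": 0,"z": 0.045,"ax": 0,"ay": 0,"az": 0,"claw": 0},{"x": -0.0096,"y": -0.0458,"z": 0,"ax": 0,"ay": 0,"az": 0,"claw": 0},{"x": -0.0096,"y": -0.0458,"z": 0,"ax": 0,"ay": 0,"az": 0,"claw": 0},{"x": -0.0096,"y": -0.0458,"z": 0,"ax": 0,"ay": 0,"az": 0,"claw": 0},{"x": -0.0096,"y": -0.0458,"z": 0,"ax": 0,"ay": 0,"az": 0,"claw": 0},{"x": -0.0096,"y": -0.0458,"z": 0,"ax": 0,"ay": 0,"az": 0,"claw": 0},{"x": -0.0096,"y": -0.0458,"z": 0,"ax": 0,"ay": 0,"az": 0,"claw": 0},{"x": -0.0096,"y": -0.0458,"z": 0,"ax": 0,"ay": 0,"az": 0,"claw": 0},{"x": -0.0096,"y": -0.0458,"z": 0,"ax": 0,"ay": 0,"az": 0,"claw": 0},{"x": -0.0096,"y": -0.0458,"z": 0,"ax": 0,"ay": 0,"az": 0,"claw": 0},{"x": -0.0096,"y": -0.0458,"z": 0,"ax": 0,"ay": 0,"az": 0,"claw": 0},{"x": -0.0096,"y": -0.0458,"z": 0,"ax": 0,"ay": 0,"az": 0,"claw": 0},{"x": 0,"y": 0,"z": 0,"ax": 0,"ay": 0,"az": 0,"claw": 0},{"x": 0,"y": 0,"z": 0,"ax": 0,"ay": 0,"az": 0,"claw": 0}]}}

```text
time: 6.2
position: [472.2, -421.3, 131.9]
ee_rot: [-1.975, -2.442, -0.001]
wrist_force: [-0.9, 1.2, 0.2]
finger_gap: 29.1
grip_force: 30.3
```

```bash
python3 - <<'E'
from h import *
camera('top')
print([(d['p'],d['uv'],onz('top',d['uv'],0)) for d in spot_point('top','reject_box')[:1]],look_for('top','reject_box')[:1])
import cv2
save('wrist','w3.png')
E
```

```text
[(0.84, [466.2, 279.7], array([ 475.364322  , -415.50804253,    0.        ]))] [{'rect': [467.2, 279.1, 48.5, 54.1], 'p': 0.82}]
```

View pics/w3.png

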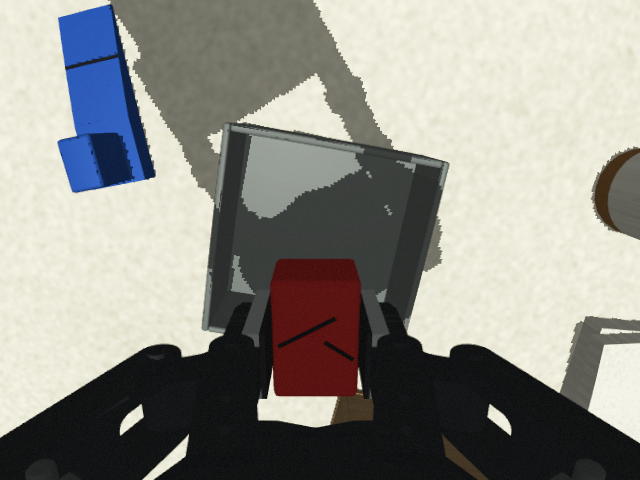

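The spacer is held at (315,330). The grey box rim corners show at (228,124), (448,162) and (205,329), so I'll check the centre from those.

```bash
python3 - <<'E'
from h import *
a,b,c=[onz('wrist',uv,60) for uv in((228,124),(448,162),(205,330))]
print(a,b,c,(b+c)/2)
E
```

```text
[ 416.35049874 -360.51469466   60.        ] [ 531.15295199 -354.9206791    60.        ] [ 421.26469157 -477.94563332   60.        ] [ 476.20882178 -416.43315621   60.        ]
```

Call:
{"name": "arm_command", "arguments": {"rows": [{"x": 0.004,"y": 0.004,"z": -0.035,"ax": 0,"ay": 0,"az": 0,"claw": 0},{"x": 0,"y": 0,"z": -0.04,"ax": 0,"ay": 0,"az": 0,"claw": 0},{"x": 0,"y": 0,"z": -0.022,"ax": 0,"ay": 0,"az": 0,"claw": 0},{"x": 0,"y": 0,"z": 0,"ax": 0,"ay": 0,"az": 0,"claw": 0},{"x": 0,"y": 0,"z": 0,"ax": 0,"ay": 0,"az": 0,"claw": 0.6},{"x": 0,"y": 0,"z": 0,"ax": 0,"ay": 0,"az": 0,"claw": 0.6},{"x": 0,"y": 0,"z": 0,"ax": 0,"ay": 0,"az": 0,"claw": 0.6},{"x": 0,"y": 0,"z": 0,"ax": 0,"ay": 0,"az": 0,"claw": 0.6},{"x": 0,"y": 0,"z": 0.04,"ax": 0,"ay": 0,"az": 0,"claw": 0.6},{"x": 0,"y": 0,"z": 0.045,"ax": 0,"ay": 0,"az": 0,"claw": 0.6},{"x": 0,"y": 0,"z": 0.045,"ax": 0,"ay": 0,"az": 0,"claw": 0.6},{"x": 0,"y": 0.038,"z": 0.025,"ax": 0,"ay": 0,"az": 0,"claw": 1},{"x": 0,"y": 0.038,"z": 0.01,"ax": 0,"ay": 0,"az": 0,"claw": 1},{"x": 0,"y": 0.038,"z": 0,"ax": 0,"ay": 0,"az": 0,"claw": 1},{"x": 0,"y": 0.038,"z": 0,"ax": 0,"ay": 0,"az": 0,"claw": 1},{"x": 0,"y": 0.038,"z": 0,"ax": 0,"ay": 0,"az": 0,"claw": 1},{"x": 0,"y": 0,"z": 0,"ax": 0,"ay": 0,"az": 0,"claw": 1},{"x": 0,"y": 0,"z": 0,"ax": 0,"ay": 0,"az": 0,"claw": 1}]}}

```text
time: 8.2
position: [477.3, -226.4, 201.2]
ee_rot: [1.969, 2.445, -0.0]
wrist_force: [-0.3, 0.3, 0.5]
finger_gap: 85.7
grip_force: 0.0
```

```bash
python3 - <<'E'
from wr import *
st,im=look('w4.png',[('wedge',0),('wedge_tab',36.5),('wedge_line',10)])
rectblob(im,st,15,35,10)
t=save('top','t4.png')
print('spacer',[(d['p'],np.round(onz('top',d['uv'],4),1)) for d in spot_point('top','spacer')[:2]])
a=im[:,:];b=cv2.resize(t[240:330,420:540],(320,240),interpolation=cv2.INTER_CUBIC)
o=np.vstack([cv2.resize(a,(480,360)),np.hstack([b,np.zeros((240,160,3),np.uint8)])])
cv2.imwrite('pics/m4.png',o[:,:,::-1])
E
```

```text
t 8.2 pos [ 477.3 -226.4  201.2] yaw tool y 12.32 z [ 0.001 -0.001 -1.   ]
wedge [(0.87, [311.0, 158.9], array([ 466.3, -186.6])), (0.84, [123.2, 316.6], array([ 324.3, -365.2]))]
wedge_tab [(0.64, [313.6, 211.6], array([ 476.2, -222. ]))]
wedge_line [(0.82, [314.4, 132.5], array([ 464.4, -165. ])), (0.55, [110.8, 296.9], array([ 315.6, -342.1]))]
px [ 292  131   46  105 4456] rect ((473.3614807128906, -205.41360473632812), (35.986534118652344, 85.09725952148438), 12.165855407714844)
spacer [(0.38, array([ 478.8, -419.5,    4. ]))]
```

View pics/m4.png

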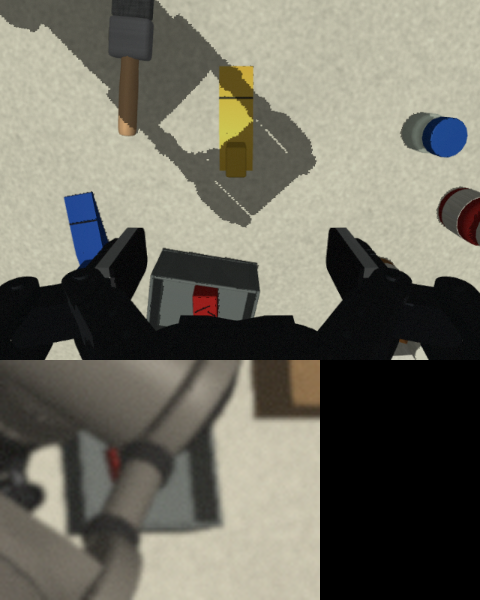

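In the wrist view the yellow wedge sits upright at (236,120), its tab at (236,160), and the red spacer lies in the box at (205,300). Now gripping the tab.

Call:
{"name": "arm_command", "arguments": {"rows": [{"x": -0.001,"y": 0.003,"z": -0.04,"ax": 0,"ay": 0,"az": 0,"claw": 1},{"x": 0,"y": 0,"z": -0.045,"ax": 0,"ay": 0,"az": 0,"claw": 1},{"x": 0,"y": 0,"z": -0.045,"ax": 0,"ay": 0,"az": 0,"claw": 1},{"x": 0,"y": 0,"z": -0.03,"ax": 0,"ay": 0,"az": 0,"claw": 1},{"x": 0,"y": 0,"z": -0.018,"ax": 0,"ay": 0,"az": 0,"claw": 1},{"x": 0,"y": 0,"z": 0,"ax": 0,"ay": 0,"az": 0,"claw": 1},{"x": 0,"y": 0,"z": 0,"ax": 0,"ay": 0,"az": 0,"claw": 0},{"x": 0,"y": 0,"z": 0,"ax": 0,"ay": 0,"az": 0,"claw": 0},{"x": 0,"y": 0,"z": 0,"ax": 0,"ay": 0,"az": 0,"claw": 0},{"x": 0,"y": 0,"z": 0,"ax": 0,"ay": 0,"az": 0,"claw": 0},{"x": 0,"y": 0,"z": 0,"ax": 0,"ay": 0,"az": 0,"claw": 0},{"x": 0,"y": 0,"z": 0,"ax": 0,"ay": 0,"az": 0,"claw": 0},{"x": 0,"y": 0,"z": 0,"ax": 0,"ay": 0,"az": 0,"claw": 0},{"x": 0,"y": 0,"z": 0,"ax": 0,"ay": 0,"az": 0,"claw": 0}], "force": 60}}

```text
time: 9.9
position: [476.5, -223.9, 23.3]
ee_rot: [1.971, 2.444, 0.0]
wrist_force: [-0.4, 0.6, 6.3]
finger_gap: 18.9
grip_force: 59.6
```

```bash
python3 - <<'E'
from wr import *
st,im=look('w5.png',[('wedge',0),('wedge_tab',36.5),('wedge_line',10)])
rectblob(im,st,15,35,10)
E
```

```text
t 9.9 pos [ 476.5 -223.9   23.3] yaw tool y 12.23 z [ 0.002 -0.001 -1.   ]
wedge [(0.88, [313.2, 198.3], array([ 468.2, -185. ]))]
wedge_tab [(0.6, [317.1, 322.6], array([ 477.3, -220.8]))]
wedge_line [(0.66, [312.0, 143.3], array([ 463.1, -163.3]))]
px [  267   146    96   244 19897] rect ((475.37005615234375, -215.13894653320312), (37.377323150634766, 104.71263885498047), 12.116076469421387)
```

View pics/w5.png

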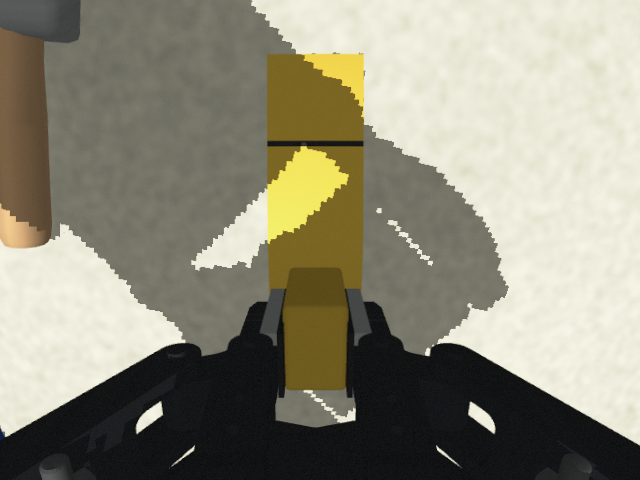

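The wedge is gripped well, with the line at row 143. I'll carry it to the deck front and turn it by -14°.

Call:
{"name": "arm_command", "arguments": {"rows": [{"x": 0,"y": 0,"z": 0.03,"ax": 0,"ay": 0,"az": 0,"claw": 0},{"x": 0,"y": 0,"z": 0.03,"ax": 0,"ay": 0,"az": 0,"claw": 0},{"x": 0.015,"y": 0.038,"z": 0,"ax": 0,"ay": 0,"az": -2,"claw": 0},{"x": 0.015,"y": 0.038,"z": 0,"ax": 0,"ay": 0,"az": -2,"claw": 0},{"x": 0.015,"y": 0.038,"z": 0,"ax": 0,"ay": 0,"az": -2,"claw": 0},{"x": 0.015,"y": 0.038,"z": 0,"ax": 0,"ay": 0,"az": -2,"claw": 0},{"x": 0.015,"y": 0.038,"z": 0,"ax": 0,"ay": 0,"az": -2,"claw": 0},{"x": 0.015,"y": 0.038,"z": 0,"ax": 0,"ay": 0,"az": -2,"claw": 0},{"x": 0.016,"y": 0.038,"z": 0,"ax": 0,"ay": 0,"az": -2,"claw": 0},{"x": 0,"y": 0,"z": -0.03,"ax": 0,"ay": 0,"az": 0,"claw": 0},{"x": 0,"y": 0,"z": -0.012,"ax": 0,"ay": 0,"az": 0,"claw": 0},{"x": 0,"y": 0,"z": 0,"ax": 0,"ay": 0,"az": 0,"claw": 0},{"x": 0,"y": 0,"z": 0,"ax": 0,"ay": 0,"az": 0,"claw": 0}]}}

```text
time: 11.4
position: [581.8, 41.5, 40.5]
ee_rot: [-2.257, -2.185, 0.001]
wrist_force: [1.3, -0.5, -1.0]
finger_gap: 19.0
grip_force: 59.0
```

```bash
python3 - <<'E'
from wr import *
st,im=look('w6.png',[('wedge_line',28),('rack_lip',14),('base',0)])
rectblob(im,st,15,35,20)
E
```

```text
t 11.4 pos [581.8  41.5  40.5] yaw tool y -1.84 z [-0.001 -0.    -1.   ]
wedge_line [(0.9, [311.7, 143.1], array([583.3, 104. ]))]
rack_lip []
base []
px [  267   146    96   244 19873] rect ((582.6529541015625, 47.80211639404297), (109.5677490234375, 39.14516830444336), 88.05783081054688)
```

View pics/w6.png

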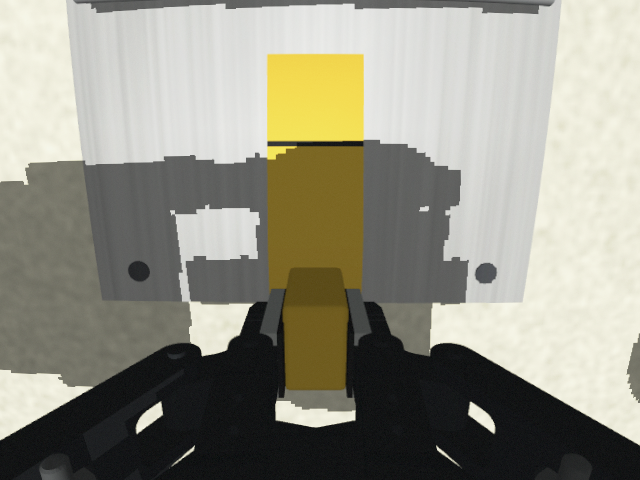

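Wedge and deck line up well: screws at (139,271) and (486,273) have their midpoint at 312, and the wedge centre is at 315. The bar is at row ~4 and the deck's front edge at row 301. Computing the remaining push from these.

```bash
python3 - <<'E'
from h import *
st=read_state()
for n,uv,z in(('edgeL',(103,301),8),('edgeR',(523,302),8),('scr',(139,271),8),('scr',(486,273),8),('bar bottom',(315,7),16),('bar L',(75,3),18),('bar R',(553,4),18),('line',(315,143.5),27.2),('tip',(315,54),20.2)): print(n,onz('wrist',uv,z,st).round(1))
E
```

```text
edgeL [482.6  34.5   8. ]
edgeR [681.7  27.3   8. ]
scr [502.6  49.1   8. ]
scr [662.2  42.7   8. ]
bar bottom [587.  153.7  16. ]
bar L [496.4 160.   18. ]
bar R [677.1 153.8  18. ]
line [585.3 103.8  27.2]
tip [586.4 136.3  20.2]
```

Call:
{"name": "arm_command", "arguments": {"rows": [{"x": 0,"y": 0.01,"z": 0,"ax": 0,"ay": 0,"az": 0,"claw": 0},{"x": 0,"y": 0,"z": -0.005,"ax": 0,"ay": 0,"az": 0,"claw": 0},{"x": 0,"y": 0,"z": -0.003,"ax": 0,"ay": 0,"az": 0,"claw": 0},{"x": 0,"y": 0,"z": -0.0015,"ax": 0,"ay": 0,"az": 0,"claw": 0},{"x": 0,"y": 0,"z": 0,"ax": 0,"ay": 0,"az": 0,"claw": 0},{"x": 0,"y": 0,"z": 0,"ax": 0,"ay": 0,"az": 0,"claw": 0}]}}

```text
time: 12.2
position: [581.7, 52.7, 31.3]
ee_rot: [-2.255, -2.187, 0.0]
wrist_force: [-2.5, 1.4, 5.8]
finger_gap: 18.9
grip_force: 59.9
```

Call:
{"name": "arm_command", "arguments": {"rows": [{"x": 0,"y": 0.005,"z": 0,"ax": 0,"ay": 0,"az": 0,"claw": 0},{"x": 0,"y": 0.005,"z": 0,"ax": 0,"ay": 0,"az": 0,"claw": 0},{"x": 0,"y": 0.005,"z": 0,"ax": 0,"ay": 0,"az": 0,"claw": 0},{"x": 0.001,"y": 0.005,"z": 0,"ax": 0,"ay": 0,"az": 0,"claw": 0},{"x": 0,"y": 0.005,"z": 0,"ax": 0,"ay": 0,"az": 0,"claw": 0},{"x": 0,"y": 0.004,"z": 0,"ax": 0,"ay": 0,"az": 0,"claw": 0},{"x": 0,"y": 0.004,"z": 0,"ax": 0,"ay": 0,"az": 0,"claw": 0},{"x": 0,"y": 0.004,"z": 0,"ax": 0,"ay": 0,"az": 0,"claw": 0},{"x": 0,"y": 0.003,"z": 0,"ax": 0,"ay": 0,"az": 0,"claw": 0},{"x": 0,"y": 0,"z": 0,"ax": 0,"ay": 0,"az": 0,"claw": 0},{"x": 0,"y": 0,"z": 0,"ax": 0,"ay": 0,"az": 0,"claw": 0}]}}

```text
time: 13.3
position: [583.6, 91.6, 31.3]
ee_rot: [2.254, 2.186, -0.0]
wrist_force: [0.1, -8.5, 4.7]
finger_gap: 19.1
grip_force: 60.0
```

```bash
python3 - <<'E'
from wr import *
st,im=look('w7.png',[('wedge_line',18),('rack_lip',16)])
print(st['wrist_force'])
E
```

```text
t 13.3 pos [583.6  91.6  31.3] yaw tool y -1.76 z [ 0.001 -0.001 -1.   ]
wedge_line [(0.93, [312.6, 146.0], array([585.4, 152.9]))]
rack_lip [(0.72, [310.3, 125.0], array([584.8, 160.5]))]
[ 0.10544026 -8.50734464  4.72513192]
```

View pics/w7.png

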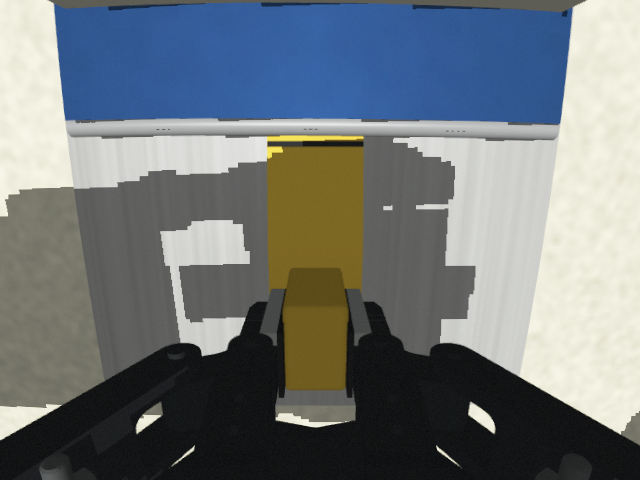

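Bar at rows 120–137, with the black line just in front of it at row 144. About 6.5 mm remains.

Call:
{"name": "arm_command", "arguments": {"rows": [{"x": 0,"y": 0.0025,"z": 0,"ax": 0,"ay": 0,"az": 0,"claw": 0},{"x": 0,"y": 0.0025,"z": 0,"ax": 0,"ay": 0,"az": 0,"claw": 0},{"x": 0,"y": 0.0015,"z": 0,"ax": 0,"ay": 0,"az": 0,"claw": 0},{"x": 0,"y": 0,"z": 0,"ax": 0,"ay": 0,"az": 0,"claw": 0},{"x": 0,"y": 0,"z": 0,"ax": 0,"ay": 0,"az": 0,"claw": 0},{"x": 0,"y": 0,"z": 0,"ax": 0,"ay": 0,"az": 0,"claw": 0},{"x": 0,"y": 0,"z": 0,"ax": 0,"ay": 0,"az": 0,"claw": 0},{"x": 0,"y": 0,"z": 0,"ax": 0,"ay": 0,"az": 0,"claw": 0}]}}

```text
time: 14.25
position: [583.6, 97.7, 31.3]
ee_rot: [2.254, 2.185, -0.001]
wrist_force: [0.7, -8.6, 5.9]
finger_gap: 19.4
grip_force: 60.1
```

```bash
python3 - <<'E'
from wr import *
st,im=look('w8.png',[('rack_lip',18)])
M=R.from_rotvec(st['ee_rot']).as_matrix(); line=np.array(st['position'])+[2,62,0]; print('line est',line[:2])
print(st['wrist_force'],st['grip_force'])
cv2.imwrite('pics/c8.png',im[90:290,150:480,::-1].repeat(2,0).repeat(2,1))
E
```

```text
t 14.25 pos [583.6  97.7  31.3] yaw tool y -1.77 z [ 0.001 -0.002 -1.   ]
rack_lip [(0.68, [312.9, 144.0], array([585.5, 159.8]))]
line est [585.60119391 159.7139288 ]
[ 0.74813225 -8.60911776  5.88324165] 60.102607011795044
```

View pics/c8.png

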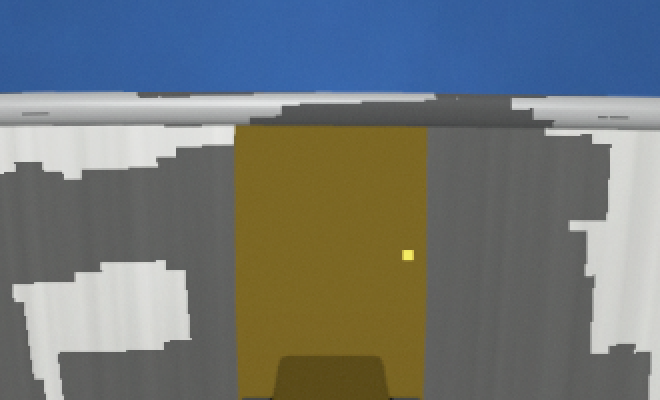

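The bar (crop rows 95–125) now covers the black line, centred on it, and the wedge is central and held. Handing in.

```bash
python3 -c "
from station import *
print(hand_in())"
```

```text
the job is handed in; nothing more can be done
None
```

Job handed in, with no pass/fail verdict returned: the red spacer is in the reject box, and the wedge is held in the gripper under the middle of the rack's front edge with the bar over the 4 mm line. I judged the lift from the bar's position over that line and did not measure the tilt itself.

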